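Offer the tea ball in its drip dish from the tea drawer

TASK

Pull the drawer of the bench-top tea unit gently out to its stop and leave it open, then lift the white drip dish out by its handle, with the filled tea ball lying loose in it, and turn it level through a quarter turn so that its short thumb lug points towards the side where the mug stands and the tea maker there can take it. Finish while still holding the dish by its handle in mid-air close beside the mug (not above it; dish centre no more than 25 cm from the mug), level and still, a good hand's breadth (10 cm or more) above the worktop. Keep the ball near the middle of the dish all the way, never touched and never rolling up to the rim, or tea leaves spill; do not shift the mug, the tumbler, the lemon or the onion.

Things in the scene. Friction and masses are not known exactly. Their poses are not given: they have to be found in the camera images.
- tea_unit: Fixed pale wood tea unit, 188 x 268 x 92 mm, one drawer in its front (its own -x). Origin: centre of underside, z up. A 120 mm jar and a salt shaker stand at the back on top. Drawer bottom 17 mm, sides 57 mm, front 78 mm above the worktop. A divider leaves a wide bay (unit y -117 to +40 mm), where the dish lies, handle to the front, and a narrow one full of tea-bag envelopes.
- tea_drawer (a joint): Travel of the drawer in m: 0 shut, 0.178 at its stop. About 1 N of friction, plus 4 N per m/s; it stays where it is left. Dish and ball ride in it and slide or roll if it is jerked or hits its stop fast.
- drawer_knob (a point): Centre of the drawer's round steel knob, 22 mm across, axis along x; it stands 26 mm out from the middle of the drawer front, this point 19 mm out, 58 mm above the worktop, 34 mm below the unit's top. Axes as the unit's; moves with the drawer. Pinch it from above, fingers closing along the unit's y.
- drip_dish: Loose white ceramic dish, about 0.14 kg, 106 mm across, 21 mm high; its inside slopes down at only 6 degrees to the middle, so a ball comes to rest there. Origin: centre of underside, z up. Handle to -x (to -98 mm), flat thumb lug 34 mm wide and 5 mm thick to +x (to 68 mm). At first it lies in the shut drawer, +x to the back of the unit within a few degrees.
- dish_handle (a point): Point to grip on the dish's handle, at x = -80 mm, z = 34 mm of the dish. The straight part of the handle runs from x = -98 to -58 mm and is 12 mm wide (along the dish's y) and 11 mm high, with flat sides. Axes as the dish's.
- dish_rest (a point): Where the centre of the tea ball is when it rests in the middle of the dish, 25 mm above the dish's underside. Axes as the dish's.
- tea_ball: Loose round tea ball of perforated steel, 42 mm in diameter, about 0.045 kg. Origin at its centre; its axes turn as it rolls.
- mug: Loose pale mug, 91 mm tall, 80 mm across, with one handle. It stands on the worktop to the left or to the right of the tea unit. Origin under the middle of cup and handle together: the cup's axis lies 17 mm along the mug's +y from it and the handle points to -y (to 58 mm).
- tumbler: Loose plain metal-grey tumbler, 103 mm tall, 77 mm across, no handle; it stands on the other side of the tea unit from the mug. Origin at the centre of its underside. Leave it alone.
- lemon: Loose lemon, 72 x 55 x 56 mm, on the worktop at the left front. Origin at its underside. Leave it alone.
- onion: Loose red onion, 78 mm across, 84 mm high, on the worktop at the right front. Origin at its underside. Leave it alone.
Mind the look-alikes: they are no part of the job. Leave any blue or turquoise look-alike of the mug alone.

How it is judged:
By the outcome, as a careful person would: the job done as asked, in the order asked, and still so for the second after the job is handed in, while the arm keeps its last pose, push and grip.
It also fails if it takes over 67 s, if anything falls off the work surface, if the arm or the gripper's body presses on something with over 40 N, if the wrist force passes 120 N, or if a joint passes its speed limit or range.

ROBOT

A 6-joint arm with a two-finger parallel gripper is mounted at the origin on a cart in front of the work surface, level with it; the furniture and walls round the work are solid. World frame = base frame: x ahead of the robot, y to its left, z up, the work surface at z = 0. Lengths are in mm, angles in rad, forces in N, time in s.
With the tool pointing down it reaches from about 350 to 1000 mm from the base axis. Payload 7.1 kg.
Tool frame: the origin (TCP) lies between the finger pads; the fingertips stand bot.nose_length ahead of it and the grasp point (between the pads) lies 8 mm behind it (bot.nose_length is the distance from the TCP to the fingertips, in mm); z points along the fingers, y is the line along which they close (so a half turn about z gives the same grasp; the last joint's range is limited). The gripper opens to 85 mm and grips with 20 to 120 N. Pads are 22 mm wide; open, the fingers measure 114 mm over their backs; the gripper's body (76 mm by 85 mm) begins 54 mm behind the grasp point. The pads swing forward as they close: fully open they stand 13 mm farther back than shut.
Start: joints at [-1.168, 0.423, 1.63, -0, 1.089, -0.019], TCP at [255.892, -570.197, 242.319] pointing down, gripper open.
Joint ranges: [-3, 3], [-0.9, 2.11], [0.09, 2.58], [-1.31, 4.45], [0.11, 2.69], [-2.54, 2.54]. Speed limits (rad/s): [2.39, 2.39, 3.01, 3.14, 3.14, 3.14].

INTERFACE

Orientations are given as a rotation vector (axis times angle).
In Python, from rig import bot gives the robot as it stands.
- The arm moves only by the tool step_arm, never from a script. Its argument "increments" is a list of rows, each a list of 3 entries, a list of its own where there are three numbers: the turn, a rotation vector about the world's x, y, z in units of 5 degrees (1.0 is 5 degrees), then the shift along the world's x, y, z in units of 25 mm (1.0 is 25 mm), then the finger opening in mm, from 0 to 85.4. A call has 1 to 8 rows; each row is the pose to reach, as a shift and turn from the pose commanded when the call began; what a row does not reach only later rows make up. A row lasts 1/8 s, in which the tool goes at most 62.5 mm and 10.7 degrees, less where a joint would pass 70% of its speed; a pose out of reach is approached as far as the arm can. A call with a gripper value outside its range is refused whole. The fingers move at their own pace and stop on an object; "force" is the grip in N (left out, the last holds). Time passes only in rows, so rows that repeat a pose let the fingers close. It gives the time, the measured TCP pose, the force, the opening and the grip force at its end, in the units of the state.
- bot.state(): the state, without advancing time (a new reading comes with each control period).
- bot.camera(name): name is "scene" or "top" or "wrist"; returns (picture, depth): 400x640x3 uint8, red, green, blue; 400x640 float32, mm along the optical axis (not along the pixel's ray), 0 where there is no reading.
- bot.camera_info(name): a dict with "fx", "fy", "cx", "cy" (pixels), "origin" and "attitude" of the camera in the world. Camera axes: x right, y up, looking along -z (the intrinsics and any distortion apply to the point x, -y, -z); pixel columns grow to the right and rows downward; lengths in mm; the calibration is good to about 2 mm. A picture is of the moment at which its call begins: read the wrist's pose just before it. camera_info takes no time and is no camera call; for the wrist camera it gives the pose at the moment of the call.
- bot.hand_in(): hands the job in; it is judged then, once.
The state is a dict: "time_s": time; "joints": joint angles; "joint_velocities": joint speeds; "joint_efforts": joint torques, N m; "position": TCP position; "tool_rot": TCP orientation; "wrist_force": force on the tool from outside, world axes, zero at the start; "moment": the same for the moment, N m; "grip_width": opening from 0.0 (shut) to 1.0 (fully open); "gripper_force": force on a finger pad.
Only numpy, scipy, OpenCV 4.12 (cv2) and the standard library are available. Lean on these libraries where they do the work, as an engineer would, in place of code of your own. Each camera call takes 0.05 s, during which the arm holds its last target. There are 200 camera calls.

## Working session

There is one attempt and no reset: what is moved stays moved. The work goes in short steps, Python scripts to look and compute and a tool call to move; the robot and the scene stay as the last step left them, time stands still between calls to the robot, and variables do not carry over. Pictures are saved under pics/ and viewed, at most 10 in all, crops included, and the job is handed in when it is done.

Besides the shell and the picture viewer there is one more tool, called by a JSON object that holds its "api" and its "payload". step_arm: Moves the arm, as the interface text tells. Its arguments: {"type":"object","properties":{"increments":{"type":"array","items":{"type":"array"}},"force":{"type":"number"}},"required":["increments"]}

```bash
mkdir -p pics; cat > h.py <<'E'
import numpy as np, cv2
from scipy.spatial.transform import Rotation as R
from rig import bot
def att(i):
    a=np.array(i["attitude"],float)
    return a if a.shape==(3,3) else (R.from_rotvec(a).as_matrix() if a.size==3 else R.from_quat(a).as_matrix())
def ray(i,u,v):
    d=np.array([(u-i["cx"])/i["fx"],-(v-i["cy"])/i["fy"],-1.0]); return att(i)@d
def onz(i,u,v,z):
    o=np.array(i["origin"]);d=ray(i,u,v); return o+d*(z-o[2])/d[2]
def cloud(i,dep):
    v,u=np.mgrid[:400,:640]
    c=np.stack([(u-i["cx"])/i["fx"]*dep,-(v-i["cy"])/i["fy"]*dep,-dep],-1)
    return c@att(i).T+np.array(i["origin"])
E
python3 - <<'E'
from h import *
print(bot.nose_length, bot.state())
for n in("scene","top"):
    i=bot.camera_info(n);print(n,i);p,d=bot.camera(n);np.savez("pics/%s0.npz"%n,p=p,d=d)
    cv2.imwrite("pics/%s0.png"%n,p[:,:,::-1])
E
```

```text
11.0 {'time_s': 0.0, 'joints': array([-1.16802143e+00,  4.23846738e-01,  1.63074944e+00,  6.68145943e-07,
        1.08861438e+00, -1.90147941e-02]), 'joint_velocities': array([-0.00068187, -0.00067459, -0.00145788, -0.00017077,  0.00117855,
        0.00070908]), 'joint_efforts': array([-9.26930115e-04, -5.57390106e+01, -2.81746888e+01, -1.87216615e-04,
        7.40792340e-03,  1.03830041e-05]), 'position': array([ 255.66345057, -569.69347652,  241.51865497]), 'tool_rot': array([-3.07043441e+00, -6.57312334e-01,  4.83499929e-04]), 'wrist_force': array([-0.207529  ,  0.19371445,  0.89137101]), 'moment': array([-0.01616566,  0.04400096,  0.04271737]), 'gripper_force': 0.0, 'grip_width': 0.9986013642999184}
scene {'fx': 422.35990696881373, 'fy': 422.35990696881373, 'cx': 326.26316045123133, 'cy': 200.10652815689983, 'origin': array([-165.7632466 ,  735.04999313,  870.32953891]), 'attitude': array([ 0.42977508, -1.10504384, -2.20944045])}
top {'fx': 516.3150098379439, 'fy': 516.3150098379439, 'cx': 327.7155302971521, 'cy': 201.91383461809085, 'origin': array([-100.0989201 , -311.99785361, 1570.09891378]), 'attitude': array([ 0.38546302, -0.25184815, -1.1576272 ])}
```

View pics/scene0.png

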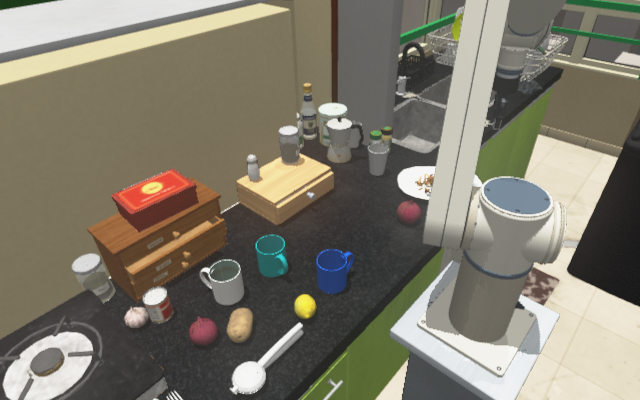

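View pics/top0.png

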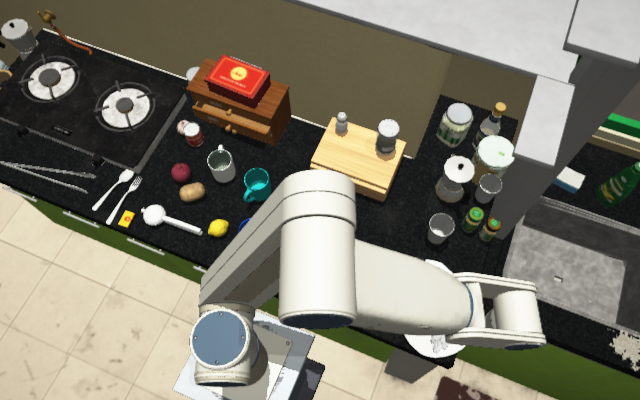

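The scene view shows the unit at (285,187) with its knob at (310,194), and the white mug at (225,282) to its left. The teal mug (270,256), blue mug (333,270) and lemon (305,306) are in front of and left of it, and the onion is at (409,212). In the top view the tumbler is at (440,228), on the right, and the unit is at (358,158).

```bash
python3 - <<'E'
from h import *
def box(m,pc):
    q=pc[m][:,:2].astype(np.float32); return cv2.minAreaRect(q),len(q)
for n in("scene","top"):
    f=np.load("pics/%s0.npz"%n);p,d=f["p"],f["d"];i=bot.camera_info(n);pc=cloud(i,d)
    hsv=cv2.cvtColor(p,cv2.COLOR_RGB2HSV);H,S,V=cv2.split(hsv)
    roi=np.zeros(H.shape,bool)
    if n=="scene": roi[150:225,230:340]=1
    else: roi[115:205,305:410]=1
    m=roi&(np.abs(pc[...,2]-92)<6)&(H>10)&(H<28)&(S>50)&(d>0)
    m=cv2.morphologyEx(m.astype(np.uint8),cv2.MORPH_OPEN,np.ones((3,3)))>0
    (c,s,a),k=box(m,pc);b=cv2.boxPoints((c,s,a));print(n,"unit top",c,s,a,k,np.median(pc[m][:,2]));print(b.round(0).tolist())
    R_={"scene":{"mug":(195,255,255,310),"teal":(250,232,292,280),"blue":(310,245,357,296),"lemon":(292,290,320,322),"onion":(394,197,424,226),"rightstuff":(364,130,394,178),"knob":(303,189,317,201)},
        "top":{"mug":(203,142,238,186),"teal":(240,165,272,205),"lemon":(205,215,232,240),"tumbler":(424,210,458,246)}}[n]
    for k,(x0,y0,x1,y1) in R_.items():
        q=pc[y0:y1,x0:x1].reshape(-1,3);dd=d[y0:y1,x0:x1].ravel();q=q[(dd>0)&(q[:,2]>12)&(q[:,2]<140)]
        if len(q): print(n,k,len(q),"lo",np.percentile(q,2,axis=0).round(),"hi",np.percentile(q,98,axis=0).round())
print(bot.state()['time_s'])
f=np.load("pics/scene0.npz");cv2.imwrite("pics/c1.png",cv2.resize(f["p"][140:310,180:360,::-1],None,fx=4,fy=3.5,interpolation=cv2.INTER_CUBIC))
E
```

```text
scene unit top (741.0303344726562, -68.77983093261719) (200.45074462890625, 272.82763671875) 0.27630412578582764 2200 90.72845661403107
[[640.0, 67.0], [641.0, -206.0], [842.0, -205.0], [841.0, 68.0]]
scene mug 1368 lo [493. 307.  14.] hi [694. 383.  90.]
scene teal 1068 lo [447. 164.  16.] hi [556. 240.  89.]
scene blue 1199 lo [312.  73.  15.] hi [388. 177.  89.]
scene lemon 427 lo [307. 238.  21.] hi [356. 286.  55.]
scene onion 448 lo [ 306. -331.   17.] hi [ 371. -193.   71.]
scene rightstuff 920 lo [ 552. -548.   16.] hi [ 751. -363.  105.]
scene knob 166 lo [ 604. -109.   20.] hi [639. -45.  77.]
top unit top (744.12646484375, -64.16624450683594) (197.48487854003906, 270.9036865234375) 0.6348065733909607 2258 93.2754134941614
[[644.0, 70.0], [647.0, -201.0], [844.0, -199.0], [841.0, 72.0]]
top mug 666 lo [497. 307.  13.] hi [589. 386.  94.]
top teal 674 lo [452. 165.  13.] hi [559. 242.  95.]
top lemon 282 lo [310. 233.  22.] hi [367. 283.  59.]
top tumbler 546 lo [ 555. -430.   15.] hi [ 627. -361.  107.]
0.1
```

View pics/c1.png

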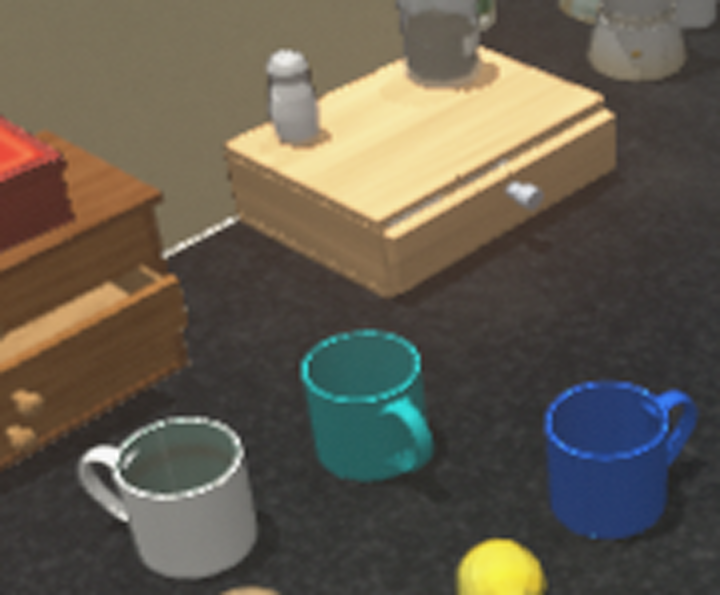

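The unit's yaw is about 0 and its front is near x≈644, y≈-67. The mug stands on the left (+y). I'll move over the knob area and look with the wrist camera.

{"api": "step_arm", "payload": {"increments": [[[0,0,-0.6],[1.0,1.5,0],85],[[0,0,-1.2],[2.2,3.3,0],85],[[0,0,-1.8],[3.4,5.1,0],85],[[0,0,-2.4],[4.6,6.9,0],85],[[0,0,-3.0],[5.8,8.7,0],85],[[0,0,-3.6],[7.0,10.5,0],85],[[0,0,-4.2],[8.2,12.3,0],85],[[0,0,-4.83],[9.4,14.1,0],85]]}}

```text
time_s: 1.1
position: [491.5, -216.1, 242.2]
tool_rot: [-3.142, 0.002, 0.0]
wrist_force: [-0.1, -0.7, -0.1]
grip_width: 0.995
gripper_force: 0.0
```

{"api": "step_arm", "payload": {"increments": [[[0,0,0],[1.0,1.5,0],60],[[0,0,0],[2.2,3.3,0],60],[[0,0,0],[3.2,4.8,0],60],[[0,0,0],[3.8,5.7,0],60],[[0,0,0],[4.0,6.0,0],60],[[0,0,0],[4.0,6.0,0],60]]}}

```text
time_s: 1.85
position: [590.6, -67.7, 242.0]
tool_rot: [3.141, 0.001, -0.001]
wrist_force: [0.2, 0.1, -0.2]
grip_width: 0.7
gripper_force: 0.0
```

```bash
python3 - <<'E'
from h import *
s=bot.state();print(s['time_s'],s['position'],s['joints'].round(3));T=R.from_rotvec(s['tool_rot']).as_matrix();print(T.round(3))
i=bot.camera_info("wrist");print(i);p,d=bot.camera("wrist");np.savez("pics/w1.npz",p=p,d=d,o=i["origin"],a=i["attitude"])
cv2.imwrite("pics/w1.png",p[:,:,::-1])
E
```

```text
1.85 [590.57062745 -67.73289041 241.95303496] [-0.134  0.379  1.699 -0.     1.064  1.436]
[[ 1.     0.001 -0.001]
 [ 0.001 -1.    -0.   ]
 [-0.001  0.    -1.   ]]
{'fx': 342.4781642666163, 'fy': 342.4781642666163, 'cx': 324.07678833242136, 'cy': 203.99453135805345, 'origin': array([663.79816788, -66.8000178 , 373.84423607]), 'attitude': array([-0.23000275,  0.22924525, -1.55835211])}
```

View pics/w1.png

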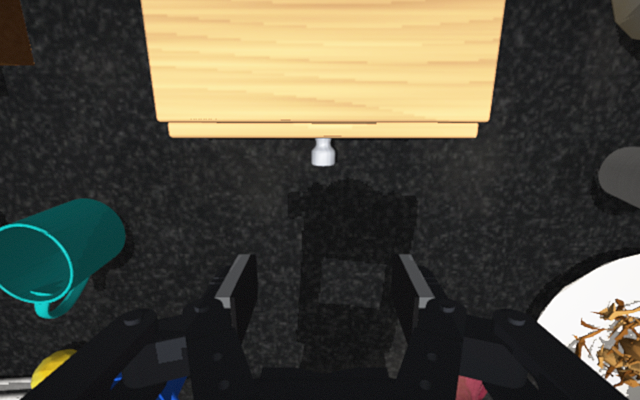

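The wrist view shows the knob at about (322,152), the drawer front's edge along row 138 from columns 169 to 478, and the unit's top edge at row 121. Next I'll turn these into positions.

```bash
python3 - <<'E'
from h import *
f=np.load("pics/w1.npz");p,d=f["p"],f["d"];i=bot.camera_info("wrist")
for n,u,v,z in(("front L",169,138,78),("front R",478,138,78),("topL",158,121,92),("topR",493,121,92)): print(n,onz(i,u,v,z).round(1))
pc=cloud(i,d);S=cv2.cvtColor(p,cv2.COLOR_RGB2HSV)
m=np.zeros(d.shape,bool);m[139:168,306:338]=1;m&=(S[...,1]<50)&(S[...,2]>110)
v,u=np.nonzero(m);print(len(u),u.min(),u.max(),v.min(),v.max(),"col mean tip",u[v>152].mean())
q=pc[m];print(q.min(0).round(1),q.max(0).round(1),np.median(q,0).round(1))
print(onz(i,u[v>152].mean(),v.max()+.5,58).round(1),onz(i,u[v>152].mean(),v.min(),58).round(1))
E
```

```text
front L [633.3  64.7  78. ]
front R [ 633.1 -198.8   78. ]
topL [648.1  65.5  92. ]
topR [ 648.  -202.9   92. ]
533 312 334 139 166 col mean tip 322.85616438356163
[594.7 -77.3  -0.9] [663.5 -54.2 373.9] [618.1 -66.5  66. ]
[604.9 -66.4  58. ] [630.2 -66.4  58. ]
```

{"api": "step_arm", "payload": {"increments": [[[0,0,0],[0.94,0.03,-1.2],60],[[0,0,0],[0.94,0.03,-2.8],60],[[0,0,0],[0.94,0.03,-4.4],60],[[0,0,0],[0.94,0.03,-5.8],60],[[0,0,0],[0.94,0.03,-6.8],60],[[0,0,0],[0.94,0.03,-7.4],60],[[0,0,0],[0.94,0.03,-7.66],60],[[0,0,0],[0.94,0.03,-7.66],60]]}}

```text
time_s: 2.9
position: [614.5, -67.3, 51.1]
tool_rot: [3.142, -0.0, 0.0]
wrist_force: [-0.8, 0.0, 0.3]
grip_width: 0.703
gripper_force: 0.0
```

{"api": "step_arm", "payload": {"force": 30, "increments": [[[0,0,0],[0,0,0],40],[[0,0,0],[0,0,0],25],[[0,0,0],[0,0,0],10],[[0,0,0],[0,0,0],10],[[0,0,0],[0,0,0],10],[[0,0,0],[0,0,0],10]]}}

```text
time_s: 3.65
position: [614.9, -66.6, 51.7]
tool_rot: [-3.141, -0.001, -0.002]
wrist_force: [-1.3, 2.9, 7.2]
grip_width: 0.237
gripper_force: 29.3
```

{"api": "step_arm", "payload": {"increments": [[[0,0,0],[-0.04,0,0],10],[[0,0,0],[-0.12,0,0],10],[[0,0,0],[-0.24,0,0],10],[[0,0,0],[-0.4,0,0],10],[[0,0,0],[-0.6,0,0],10],[[0,0,0],[-0.83,0,0],10],[[0,0,0],[-1.07,0,0],10],[[0,0,0],[-1.31,0,0],10]]}}

```text
time_s: 4.65
position: [582.6, -66.6, 51.7]
tool_rot: [-3.141, -0.0, -0.004]
wrist_force: [1.1, 4.1, 5.9]
grip_width: 0.238
gripper_force: 29.3
```

{"api": "step_arm", "payload": {"increments": [[[0,0,0],[-0.24,0,0],10],[[0,0,0],[-0.48,0,0],10],[[0,0,0],[-0.72,0,0],10],[[0,0,0],[-0.96,0,0],10],[[0,0,0],[-1.2,0,0],10],[[0,0,0],[-1.44,0,0],10],[[0,0,0],[-1.68,0,0],10],[[0,0,0],[-1.92,0,0],10]]}}

```text
time_s: 5.65
position: [534.6, -66.6, 51.7]
tool_rot: [-3.141, -0.0, -0.004]
wrist_force: [0.9, 4.5, 8.1]
grip_width: 0.24
gripper_force: 29.4
```

{"api": "step_arm", "payload": {"increments": [[[0,0,0],[-0.24,0,0],10],[[0,0,0],[-0.48,0,0],10],[[0,0,0],[-0.72,0,0],10],[[0,0,0],[-0.96,0,0],10],[[0,0,0],[-1.2,0,0],10],[[0,0,0],[-1.44,0,0],10],[[0,0,0],[-1.68,0,0],10],[[0,0,0],[-1.92,0,0],10]]}}

```text
time_s: 6.65
position: [486.6, -66.6, 51.7]
tool_rot: [-3.141, -0.0, -0.004]
wrist_force: [0.9, 6.3, 8.6]
grip_width: 0.242
gripper_force: 29.5
```

{"api": "step_arm", "payload": {"increments": [[[0,0,0],[-0.24,0,0],10],[[0,0,0],[-0.48,0,0],10],[[0,0,0],[-0.72,0,0],10],[[0,0,0],[-0.96,0,0],10],[[0,0,0],[-1.17,0,0],10],[[0,0,0],[-1.34,0,0],10],[[0,0,0],[-1.47,0,0],10],[[0,0,0],[-1.57,0,0],10]]}}

```text
time_s: 7.65
position: [447.3, -66.6, 51.6]
tool_rot: [-3.141, -0.0, -0.004]
wrist_force: [0.5, 6.7, 9.6]
grip_width: 0.239
gripper_force: 29.7
```

{"api": "step_arm", "payload": {"increments": [[[0,0,0],[-0.08,0,0],10],[[0,0,0],[-0.16,0,0],10],[[0,0,0],[-0.23,0,0],10],[[0,0,0],[-0.29,0,0],10],[[0,0,0],[-0.34,0,0],10],[[0,0,0],[-0.38,0,0],10],[[0,0,0],[-0.42,0,0],10],[[0,0,0],[-0.46,0,0],10]]}}

```text
time_s: 8.65
position: [436.8, -66.6, 51.7]
tool_rot: [3.142, -0.0, 0.007]
wrist_force: [5.7, 9.1, 6.1]
grip_width: 0.239
gripper_force: 29.4
```

The stop has been reached: 178 mm of travel, and the force is rising. I'll release and rise straight up.

{"api": "step_arm", "payload": {"increments": [[[0,0,0],[0,0,0],30],[[0,0,0],[0,0,0],60],[[0,0,0],[0,0,0],60],[[0,0,0],[0,0,0],60],[[0,0,0],[0,0,0.6],60],[[0,0,0],[0,0,1.6],60],[[0,0,0],[0,0,3.2],60],[[0,0,0],[0,0,4.8],60]]}}

```text
time_s: 9.65
position: [434.6, -66.9, 172.8]
tool_rot: [3.142, 0.0, 0.0]
wrist_force: [0.3, 0.3, 0.1]
grip_width: 0.702
gripper_force: 0.0
```

{"api": "step_arm", "payload": {"increments": [[[0,0,0],[0,0,1.2],45],[[0,0,0],[0,0,2.2],45],[[0,0,0],[0,0,2.6],45],[[0,0,0],[0,0,2.6],45]]}}

```text
time_s: 10.15
position: [435.0, -67.0, 236.4]
tool_rot: [3.141, 0.0, 0.002]
wrist_force: [0.2, -0.4, 0.2]
grip_width: 0.526
gripper_force: 0.0
```

```bash
python3 - <<'E'
from h import *
s=bot.state();print(s['time_s'],s['position'])
i=bot.camera_info("wrist");p,d=bot.camera("wrist");np.savez("pics/w2.npz",p=p,d=d,o=i["origin"],a=i["attitude"])
cv2.imwrite("pics/w2.png",p[:,:,::-1])
E
```

```text
10.15 [435.00240925 -66.96888934 236.42995711]
```

View pics/w2.png

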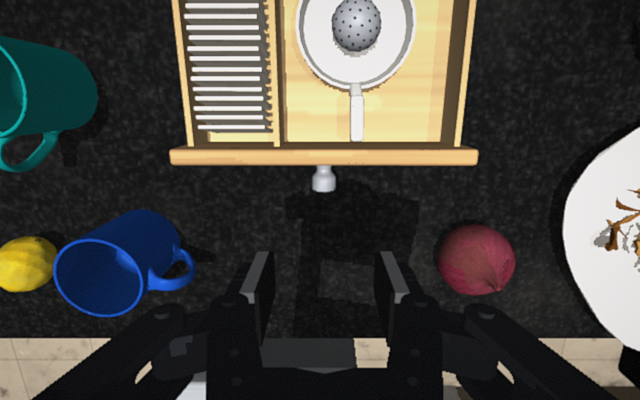

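The drawer is fully open with the ball in the middle of the dish at (356,25). The dish centre is near (356,30), and the handle runs from (357,88) to (357,140). Divider at column 280, drawer front at row 148.

```bash
python3 - <<'E'
from h import *
f=np.load("pics/w2.npz");p,d=f["p"],f["d"];i=bot.camera_info("wrist")
hsv=cv2.cvtColor(p,cv2.COLOR_RGB2HSV);m=(hsv[...,1]<45)&(hsv[...,2]>130);m[:, :290]=0;m[:,425:]=0;m[146:]=0
pts=[]
for v in range(94,140,3):
    u=np.nonzero(m[v,335:380])[0]+335
    if len(u): a,b=onz(i,u.min()-.5,v,56.5),onz(i,u.max()+.5,v,56.5);pts.append([(a[0]+b[0])/2,(a[1]+b[1])/2]);print(v,u.min(),u.max(),np.round((a+b)/2,1)[:2],round(a[1]-b[1],1))
pts=np.array(pts);k=np.polyfit(pts[:,0],pts[:,1],1);print("yaw deg",np.degrees(np.arctan(k[0])))
v=np.nonzero(m[:,357])[0];print("end",v.max(),onz(i,357,v.max()+.5,56.5).round(1))
rim=m.copy();rim[88:]=0;u=np.nonzero(rim[40]);print("rim cols row30",np.nonzero(rim[30])[0][[0,-1]])
c,_=cv2.findContours(rim.astype(np.uint8),cv2.RETR_EXTERNAL,cv2.CHAIN_APPROX_NONE);c=max(c,key=cv2.contourArea)[:,0]
c=c[(c[:,1]>2)&(c[:,1]<80)];w=np.array([onz(i,a,b,38)[:2] for a,b in c]);A=np.c_[2*w,np.ones(len(w))];x=np.linalg.lstsq(A,(w**2).sum(1),rcond=None)[0];print("centre",x[:2],"r",np.sqrt(x[2]+x[0]**2+x[1]**2))
print("front inner",onz(i,320,147,78),onz(i,320,164,78))
E
```

```text
94 350 361 [513.5 -93.3] 10.4
97 351 362 [511.1 -94.2] 10.4
100 350 363 [508.6 -94.3] 12.2
103 350 363 [506.1 -94.3] 12.2
106 350 363 [503.6 -94.4] 12.2
109 350 363 [501.  -94.5] 12.3
112 350 363 [498.5 -94.6] 12.3
115 350 363 [495.9 -94.6] 12.3
118 350 363 [493.4 -94.7] 12.3
121 350 363 [490.8 -94.8] 12.4
124 350 363 [488.2 -94.8] 12.4
127 350 363 [485.6 -94.9] 12.4
130 351 363 [483.  -95.4] 11.6
133 350 363 [480.4 -95. ] 12.5
136 350 363 [477.7 -95.1] 12.5
139 351 362 [475.1 -95.2] 10.8
yaw deg 2.093215789761228
end 141 [472.9 -95.7  56.5]
rim cols row30 [296 415]
centre [567.81881211 -93.92077064] r 50.72609139555761
front inner [470.71351266 -62.65783808  78.        ] [456.2959018  -62.60333131  78.        ]
```

{"api": "step_arm", "payload": {"increments": [[[0,0,0.3],[1.2,-0.6,0],45],[[0,0,0.3],[2.28,-1.12,0],45],[[0,0,0.3],[2.28,-1.12,-1.0],45],[[0,0,0.3],[2.28,-1.12,-2.6],45],[[0,0,0.3],[2.28,-1.12,-4.0],45],[[0,0,0.3],[2.28,-1.12,-4.6],45],[[0,0,0.3],[2.28,-1.12,-4.6],45]]}}

```text
time_s: 11.08
position: [491.0, -94.7, 119.6]
tool_rot: [-3.141, -0.042, 0.005]
wrist_force: [0.9, -0.2, 0.8]
grip_width: 0.526
gripper_force: 0.0
```

```bash
python3 - <<'E'
from h import *
s=bot.state();print(s['time_s'],s['position'])
i=bot.camera_info("wrist");p,d=bot.camera("wrist");np.savez("pics/w3.npz",p=p,d=d)
cv2.imwrite("pics/w3.png",p[:,:,::-1])
for k in (0,11): print(onz(i,320,200,56.5))
T=s['position'];uv=att(i).T@(np.array([T[0],T[1],56.5])-i["origin"]);print("tcp proj",i["cx"]-i["fx"]*uv[0]/uv[2],i["cy"]+i["fy"]*uv[1]/uv[2])
E
```

```text
11.075 [491.0181873  -94.74736264 119.60879087]
[507.76613339 -91.00230395  56.5       ]
[507.76613339 -91.00230395  56.5       ]
tcp proj 325.55387607058896 226.6538827764627
```

View pics/w3.png

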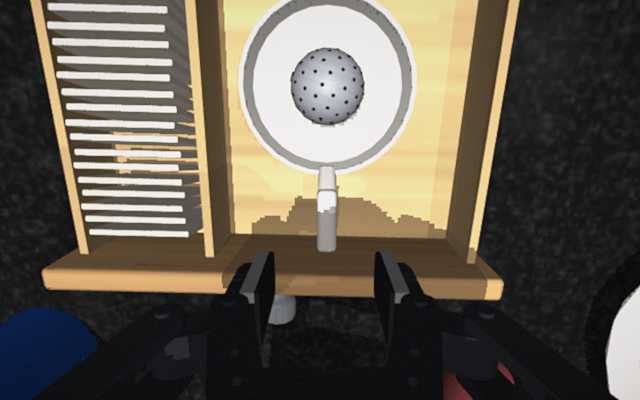

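The handle at (327,190–250) lines up with the gripper axis (325.6, 226.7), and the ball is central at (327,87). I'll go down and grip.

{"api": "step_arm", "payload": {"increments": [[[0,0,0],[0.04,-0.03,-0.6],45],[[0,0,0],[0.04,-0.03,-1.3],45],[[0,0,0],[0.04,-0.03,-2.0],45],[[0,0,0],[0.04,-0.03,-2.6],45],[[0,0,0],[0.04,-0.03,-2.95],45],[[0,0,0],[0.04,-0.03,-3.06],45],[[0,0,0],[0.04,-0.03,-3.06],40]]}}

```text
time_s: 12.0
position: [493.0, -95.7, 44.3]
tool_rot: [3.141, 0.042, 0.0]
wrist_force: [-0.4, 0.4, 0.4]
grip_width: 0.467
gripper_force: 0.0
```

{"api": "step_arm", "payload": {"force": 25, "increments": [[[0,0,0],[0,0,0],34],[[0,0,0],[0,0,0],28],[[0,0,0],[0,0,0],23],[[0,0,0],[0,0,0],19],[[0,0,0],[0,0,0],16],[[0,0,0],[0,0,0],14],[[0,0,0],[0,0,0],12],[[0,0,0],[0,0,0],10]]}}

```text
time_s: 13.0
position: [492.9, -95.7, 44.4]
tool_rot: [3.141, 0.041, 0.0]
wrist_force: [0.3, 0.7, 1.3]
grip_width: 0.133
gripper_force: 26.8
```

{"api": "step_arm", "payload": {"force": 70, "increments": [[[0,0,0],[0,0,0],8],[[0,0,0],[0,0,0],5],[[0,0,0],[0,0,0],2],[[0,0,0],[0,0,0],2]]}}

```text
time_s: 13.5
position: [492.9, -95.7, 44.4]
tool_rot: [3.141, 0.042, 0.0]
wrist_force: [0.3, -0.7, 2.4]
grip_width: 0.127
gripper_force: 68.2
```

{"api": "step_arm", "payload": {"increments": [[[0,0,0],[0,0,0.03],2],[[0,0,0],[0,0,0.08],2],[[0,0,0],[0,0,0.15],2],[[0,0,0],[0,0,0.24],2],[[0,0,0],[0,0,0.35],2],[[0,0,0],[0,0,0.48],2],[[0,0,0],[0,0,0.58],2],[[0,0,0],[0,0,0.64],2]]}}

```text
time_s: 14.5
position: [493.0, -95.7, 60.5]
tool_rot: [3.141, 0.042, 0.0]
wrist_force: [-0.4, -0.0, -1.9]
grip_width: 0.124
gripper_force: 68.2
```

```bash
cat > lvl.py <<'E'
from h import *
import sys
s=bot.state();print(s['time_s'],s['position'].round(1),s['tool_rot'].round(4),s['joints'].round(2),s['wrist_force'].round(1),s['moment'].round(3))
i=bot.camera_info("wrist");p,d=bot.camera("wrist");cv2.imwrite(sys.argv[1],p[:,:,::-1])
hsv=cv2.cvtColor(p,cv2.COLOR_RGB2HSV);m=((hsv[...,1]<30)&(hsv[...,2]>70)).astype(np.uint8);m[180:]=0;m[:,:225]=0;m[:,435:]=0
n,l,st,ce=cv2.connectedComponentsWithStats(m);k=1+np.argmax(st[1:,4]);q=cloud(i,d)[(l==k)&(d>0)];print(st[k])
T=R.from_rotvec(s['tool_rot']).as_matrix();q=q-s['position'];q=q@T   # tool frame
q=q[(q[:,2]>-40)&(q[:,2]<40)]
# dish rim = farthest from ball; flat ring r in 46..53 about centre guess 80 ahead
c=np.array([78,0]);r=np.hypot(*(q[:,:2]-c).T);w=q[(r>47)&(r<54)];A=np.c_[w[:,:2],np.ones(len(w))]
for _ in range(3):
    x=np.linalg.lstsq(A,w[:,2],rcond=None)[0];e=np.abs(A@x-w[:,2]);w=w[e<2.5*np.median(e)];A=np.c_[w[:,:2],np.ones(len(w))]
print("rim tilt deg along tool x,y",np.degrees(np.arctan(x[:2])).round(2),"z at centre",x[:2]@c+x[2],len(w))
b=q[(q[:,2]<q[:,2].min()+8)];print("ball top",b.mean(0).round(1), "rim centre",((q[r<56].min(0)+q[r<56].max(0))/2).round(1))
E
python3 lvl.py pics/w4.png
```

```text
14.5 [493.  -95.7  60.5] [3.1413e+00 4.1700e-02 3.0000e-04] [-0.22  0.54  2.   -0.    0.6   1.33] [-0.4 -0.  -1.9] [ 0.015  0.169 -0.02 ]
[  225     0   210   180 37008]
rim tilt deg along tool x,y [ 5.61 -1.34] z at centre 12.486998135848452 1774
ball top [ 79.1  -0.5 -15.3] rim centre [75.5  1.1  1.8]
```

View pics/w4.png

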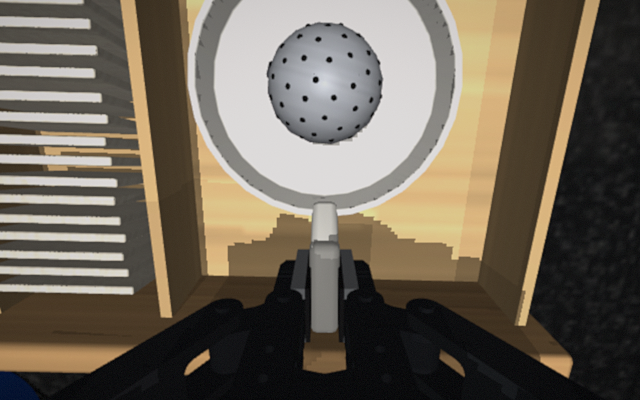

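The dish hangs in the grip with the ball central at (325,83), dish centre about (325,70). My rim mask was too narrow, so I'll redo the levelness check.

```bash
cat > lvl.py <<'E'
from h import *
import sys
s=bot.state();print(s['time_s'],s['position'].round(1),s['tool_rot'].round(4),s['joints'].round(2),s['wrist_force'].round(1),s['moment'].round(3))
i=bot.camera_info("wrist");p,d=bot.camera("wrist");cv2.imwrite(sys.argv[1],p[:,:,::-1])
T=R.from_rotvec(s['tool_rot']).as_matrix();q=(cloud(i,d)-s['position'])@T
sat=cv2.cvtColor(p,cv2.COLOR_RGB2HSV)[...,1]<40
ok=(d>0)&sat;ok[200:]=0
r=np.hypot(q[...,0]-80,q[...,1])
for lo,hi in((49.5,52.5),(28,44)):
    w=q[ok&(r>lo)&(r<hi)&(q[...,2]>-10)&(q[...,2]<30)]
    if lo>40: f=lambda w:np.c_[w[:,:2]-[80,0],np.ones(len(w))]
    else: f=lambda w:np.c_[w[:,:2]-[80,0],np.ones(len(w)),np.hypot(w[:,0]-80,w[:,1])]
    for _ in range(4):
        x=np.linalg.lstsq(f(w),w[:,2],rcond=None)[0];e=np.abs(f(w)@x-w[:,2]);w=w[e<max(1.5,2.5*np.median(e))]
    print((lo,hi),"slope deg tool x,y (+ = down)",np.degrees(np.arctan(x[:2])).round(2),x[2:].round(3),len(w),np.median(e).round(2))
b=q[(d>0)&(r<30)&(q[...,2]<-15)&(q[...,2]>-40)];print("ball top pts",len(b),b.mean(0).round(1) if len(b) else "")
h=q[(d>0)&sat&(np.abs(q[...,1])<4)&(q[...,0]>-15)&(q[...,0]<19)&(q[...,2]>-25)&(q[...,2]<0)];print("handle",len(h),np.degrees(np.arctan(np.polyfit(h[:,0],h[:,2],1)[0])).round(2) if len(h)>9 else "")
E
python3 lvl.py pics/w5.png
```

```text
14.55 [493.  -95.7  60.6] [3.1412e+00 4.1500e-02 6.0000e-04] [-0.22  0.54  2.    0.    0.6   1.33] [ 0.3 -0.1 -1.5] [0.041 0.127 0.057]
(49.5, 52.5) slope deg tool x,y (+ = down) [ 0.01 -0.19] [6.988] 3128 0.53
(28, 44) slope deg tool x,y (+ = down) [ 0.28 -0.09] [23.937 -0.106] 17981 0.44
ball top pts 3781 [ 79.   -0.5 -16.7]
handle 1549 0.41
```

It's level within 0.3° and the ball is at the centre. Continuing the lift.

{"api": "step_arm", "payload": {"increments": [[[0,0,0],[0,0,0.06],2],[[0,0,0],[0,0,0.18],2],[[0,0,0],[0,0,0.36],2],[[0,0,0],[0,0,0.58],2],[[0,0,0],[0,0,0.82],2],[[0,0,0],[0,0,1.08],2],[[0,0,0],[0,0,1.34],2],[[0,0,0],[0,0,1.6],2]]}}

```text
time_s: 15.6
position: [492.9, -95.7, 100.8]
tool_rot: [3.141, 0.042, 0.0]
wrist_force: [0.3, 0.2, -2.0]
grip_width: 0.122
gripper_force: 68.2
```

{"api": "step_arm", "payload": {"increments": [[[0,0,0],[0,0,0.26],2],[[0,0,0],[0,0,0.52],2],[[0,0,0],[0,0,0.78],2],[[0,0,0],[0,0,1.04],2],[[0,0,0],[0,0,1.3],2],[[0,0,0],[0,0,1.56],2],[[0,0,0],[0,0,1.82],2],[[0,0,0],[0,0,2.08],2]]}}

```text
time_s: 16.6
position: [492.9, -95.7, 152.7]
tool_rot: [-3.141, -0.042, 0.0]
wrist_force: [0.6, 0.0, -2.0]
grip_width: 0.12
gripper_force: 68.2
```

{"api": "step_arm", "payload": {"increments": [[[0,0,0],[0,0,0.26],2],[[0,0,0],[0,0,0.52],2],[[0,0,0],[0,0,0.78],2],[[0,0,0],[0,0,1.02],2],[[0,0,0],[0,0,1.22],2],[[0,0,0],[0,0,1.38],2],[[0,0,0],[0,0,1.48],2],[[0,0,0],[0,0,1.52],2]]}}

```text
time_s: 17.6
position: [492.9, -95.7, 190.4]
tool_rot: [-3.141, -0.042, -0.0]
wrist_force: [-0.0, 0.2, -1.9]
grip_width: 0.127
gripper_force: 68.2
```

```bash
python3 lvl.py pics/w6.png
```

```text
17.6 [492.9 -95.7 190.4] [-3.1413e+00 -4.1600e-02 -1.0000e-04] [-0.22  0.32  1.94  0.    0.89  1.33] [-0.   0.2 -1.9] [-0.002  0.134  0.016]
(49.5, 52.5) slope deg tool x,y (+ = down) [-0.03 -0.17] [6.989] 3172 0.51
(28, 44) slope deg tool x,y (+ = down) [ 0.27 -0.08] [23.995 -0.108] 17992 0.44
ball top pts 3754 [ 79.   -0.4 -16.7]
handle 1558 0.57
```

```bash
python3 - <<'E'
import numpy as np
t=np.arange(41)/40;s=10*t**3-15*t**4+6*t**5
th=np.radians(1.5+88.5*s);c=np.array([572,-93.6])+np.outer(s,[18,277.6]);tc=c-79*np.c_[np.cos(th),np.sin(th)]
P=np.c_[17.7*s,(tc-tc[0])/25,-0.8*s].round(2)
for k in range(5):
    print([[[0,0,float(a)],[float(b),float(c),float(d)],2] for a,b,c,d in (P[8*k+1:8*k+9]-P[8*k]).round(2)])
E
```

```text
[[[0, 0, 0.0], [0.0, 0.0, 0.0], 2], [[0, 0, 0.02], [0.0, 0.01, 0.0], 2], [[0, 0, 0.07], [0.0, 0.02, 0.0], 2], [[0, 0, 0.15], [0.01, 0.05, -0.01], 2], [[0, 0, 0.28], [0.01, 0.1, -0.01], 2], [[0, 0, 0.47], [0.03, 0.17, -0.02], 2], [[0, 0, 0.72], [0.04, 0.25, -0.03], 2], [[0, 0, 1.03], [0.06, 0.36, -0.05], 2]]
[[[0, 0, 0.37], [0.03, 0.13, -0.01], 2], [[0, 0, 0.8], [0.07, 0.29, -0.03], 2], [[0, 0, 1.3], [0.12, 0.47, -0.06], 2], [[0, 0, 1.86], [0.18, 0.67, -0.08], 2], [[0, 0, 2.47], [0.25, 0.89, -0.11], 2], [[0, 0, 3.13], [0.34, 1.13, -0.14], 2], [[0, 0, 3.84], [0.45, 1.4, -0.17], 2], [[0, 0, 4.59], [0.58, 1.69, -0.2], 2]]
[[[0, 0, 0.78], [0.14, 0.3, -0.04], 2], [[0, 0, 1.58], [0.31, 0.63, -0.08], 2], [[0, 0, 2.4], [0.48, 0.97, -0.11], 2], [[0, 0, 3.23], [0.67, 1.32, -0.15], 2], [[0, 0, 4.06], [0.88, 1.69, -0.19], 2], [[0, 0, 4.88], [1.09, 2.06, -0.22], 2], [[0, 0, 5.68], [1.3, 2.44, -0.26], 2], [[0, 0, 6.46], [1.52, 2.82, -0.3], 2]]
[[[0, 0, 0.75], [0.22, 0.38, -0.03], 2], [[0, 0, 1.46], [0.43, 0.75, -0.06], 2], [[0, 0, 2.12], [0.63, 1.11, -0.09], 2], [[0, 0, 2.73], [0.81, 1.45, -0.12], 2], [[0, 0, 3.29], [0.99, 1.76, -0.14], 2], [[0, 0, 3.79], [1.14, 2.05, -0.17], 2], [[0, 0, 4.22], [1.28, 2.3, -0.19], 2], [[0, 0, 4.59], [1.39, 2.53, -0.2], 2]]
[[[0, 0, 0.31], [0.1, 0.18, -0.02], 2], [[0, 0, 0.56], [0.18, 0.33, -0.03], 2], [[0, 0, 0.75], [0.24, 0.45, -0.04], 2], [[0, 0, 0.88], [0.28, 0.53, -0.04], 2], [[0, 0, 0.96], [0.31, 0.59, -0.05], 2], [[0, 0, 1.01], [0.32, 0.61, -0.05], 2], [[0, 0, 1.03], [0.33, 0.63, -0.05], 2], [[0, 0, 1.03], [0.33, 0.63, -0.05], 2]]
```

{"api": "step_arm", "payload": {"increments": [[[0,0,0.0],[0.0,0.0,0.0],2],[[0,0,0.02],[0.0,0.01,0.0],2],[[0,0,0.07],[0.0,0.02,0.0],2],[[0,0,0.15],[0.01,0.05,-0.01],2],[[0,0,0.28],[0.01,0.1,-0.01],2],[[0,0,0.47],[0.03,0.17,-0.02],2],[[0,0,0.72],[0.04,0.25,-0.03],2],[[0,0,1.03],[0.06,0.36,-0.05],2]]}}

```text
time_s: 18.65
position: [494.4, -86.5, 189.1]
tool_rot: [-3.136, -0.185, -0.0]
wrist_force: [-1.3, -0.1, -1.0]
grip_width: 0.127
gripper_force: 68.2
```

{"api": "step_arm", "payload": {"increments": [[[0,0,0.37],[0.03,0.13,-0.01],2],[[0,0,0.8],[0.07,0.29,-0.03],2],[[0,0,1.3],[0.12,0.47,-0.06],2],[[0,0,1.86],[0.18,0.67,-0.08],2],[[0,0,2.47],[0.25,0.89,-0.11],2],[[0,0,3.13],[0.34,1.13,-0.14],2],[[0,0,3.84],[0.45,1.4,-0.17],2],[[0,0,4.59],[0.58,1.69,-0.2],2]]}}

```text
time_s: 19.65
position: [509.0, -44.0, 184.0]
tool_rot: [-3.036, -0.809, 0.0]
wrist_force: [-0.1, 0.0, -2.1]
grip_width: 0.123
gripper_force: 68.2
```

{"api": "step_arm", "payload": {"increments": [[[0,0,0.78],[0.14,0.3,-0.04],2],[[0,0,1.58],[0.31,0.63,-0.08],2],[[0,0,2.4],[0.48,0.97,-0.11],2],[[0,0,3.23],[0.67,1.32,-0.15],2],[[0,0,4.06],[0.88,1.69,-0.19],2],[[0,0,4.88],[1.09,2.06,-0.22],2],[[0,0,5.68],[1.3,2.44,-0.26],2],[[0,0,6.46],[1.52,2.82,-0.3],2]]}}

```text
time_s: 20.65
position: [547.1, 26.6, 176.5]
tool_rot: [2.691, 1.622, 0.0]
wrist_force: [0.5, -0.4, -2.4]
grip_width: 0.124
gripper_force: 68.2
```

{"api": "step_arm", "payload": {"increments": [[[0,0,0.75],[0.22,0.38,-0.03],2],[[0,0,1.46],[0.43,0.75,-0.06],2],[[0,0,2.12],[0.63,1.11,-0.09],2],[[0,0,2.73],[0.81,1.45,-0.12],2],[[0,0,3.29],[0.99,1.76,-0.14],2],[[0,0,3.79],[1.14,2.05,-0.17],2],[[0,0,4.22],[1.28,2.3,-0.19],2],[[0,0,4.59],[1.39,2.53,-0.2],2]]}}

```text
time_s: 21.65
position: [581.8, 89.7, 171.5]
tool_rot: [2.316, 2.122, -0.0]
wrist_force: [-0.1, -0.5, -1.7]
grip_width: 0.123
gripper_force: 68.2
```

{"api": "step_arm", "payload": {"increments": [[[0,0,0.31],[0.1,0.18,-0.02],2],[[0,0,0.56],[0.18,0.33,-0.03],2],[[0,0,0.75],[0.24,0.45,-0.04],2],[[0,0,0.88],[0.28,0.53,-0.04],2],[[0,0,0.96],[0.31,0.59,-0.05],2],[[0,0,1.01],[0.32,0.61,-0.05],2],[[0,0,1.03],[0.33,0.63,-0.05],2],[[0,0,1.03],[0.33,0.63,-0.05],2]]}}

```text
time_s: 22.65
position: [589.9, 105.1, 170.3]
tool_rot: [-2.221, -2.222, -0.0]
wrist_force: [0.4, -0.2, -2.9]
grip_width: 0.123
gripper_force: 68.2
```

```bash
python3 lvl.py pics/w7.png; python3 - <<'E'
from h import *
p,d=bot.camera("scene");cv2.imwrite("pics/s2.png",p[:,:,::-1])
i=bot.camera_info("scene");pc=cloud(i,d);q=pc[250:315,195:260].reshape(-1,3);q=q[(d[250:315,195:260].ravel()>0)&(q[:,2]>12)&(q[:,2]<100)&(q[:,0]<600)];print(np.percentile(q,2,axis=0),np.percentile(q,98,axis=0))
E
```

```text
22.65 [589.9 105.1 170.3] [-2.2212 -2.2217 -0.    ] [0.16 0.47 1.74 0.   0.93 0.16] [ 0.4 -0.2 -2.9] [-0.225 -0.004 -0.076]
(49.5, 52.5) slope deg tool x,y (+ = down) [0.48 0.02] [6.959] 3474 0.46
(28, 44) slope deg tool x,y (+ = down) [0.45 0.04] [24.021 -0.108] 18331 0.44
ball top pts 3751 [ 80.    0.1 -16.6]
handle 1544 0.43
[421.63075061 239.54123101  15.52227848] [591.8326638  386.32632038  89.5477102 ]
```

View pics/s2.png

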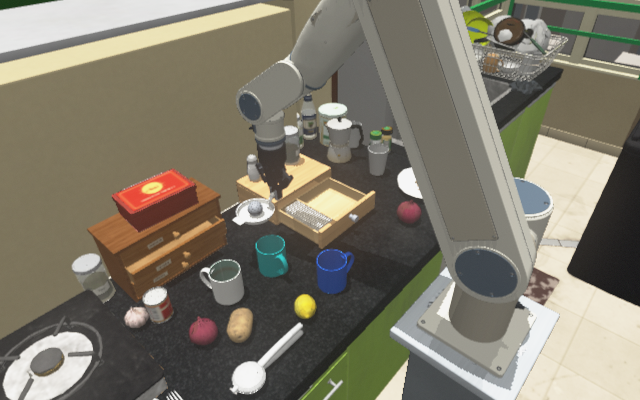

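The scene view shows the dish at (255,212), held level with the ball in it beside the white mug at (225,282). The drawer is open at (328,210), and the other objects haven't moved. I'll hold still for half a second, then hand in.

{"api": "step_arm", "payload": {"increments": [[[0,0,0],[0,0,0],2],[[0,0,0],[0,0,0],2],[[0,0,0],[0,0,0],2],[[0,0,0],[0,0,0],2]]}}

```text
time_s: 23.25
position: [589.9, 105.1, 170.3]
tool_rot: [-2.221, -2.222, -0.0]
wrist_force: [-0.2, -0.7, -2.3]
grip_width: 0.124
gripper_force: 68.2
```

```bash
python3 -c "
from rig import bot
print(bot.hand_in())"
```

```text
the job is handed in; nothing more can be done
None
```

I handed the job in at about 23 s: the drawer is open at its stop, and the dish is held level (within about 0.5°) about 14 cm up beside the mug, lug towards the mug's side, with the ball in the middle; no verdict came back.

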